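Open the ratchet clamp and free the glued-up block

ROBOT

A 6-joint arm with a two-finger parallel gripper is mounted at the origin on a cart in front of the work surface, level with it; the furniture and walls round the work are solid. World frame = base frame: x ahead of the robot, y to its left, z up, the work surface at z = 0. Lengths are in m, angles in degrees, forces in N, time in s.
With the tool pointing down it reaches from about 0.375 to 0.9 m from the base axis. Payload 3.1 kg.
Tool frame: the origin (TCP) lies on the centre line of the jaws, within the pads' length; the fingertips stand 17 mm ahead of it and the grasp point (between the pads) lies 2 mm behind it; z points along the fingers, y is the line along which they close (so a half turn about z gives the same grasp; the last joint's range is limited). The gripper opens to 87 mm and grips with 3 to 60 N. Pads are 19 mm wide; open, the fingers measure 117 mm over their backs; the gripper's body (75 mm by 190 mm) begins 51 mm behind the grasp point.
Start: joints at [-78.982, 30.224, 82.088, -0, 67.689, -10.227], TCP at [0.226, -0.582, 0.24] pointing down, gripper open.
Joint ranges: [-176.69, 176.69], [-43.24, 126.21], [12.49, 139.97], [-82, 262], [0, 151.66], [-163.58, 163.58]. Speed limits (degrees/s): [159.86, 159.86, 180, 180, 180, 180].

INTERFACE

Orientations are given as a 3x3 rotation matrix whose columns are the frame's x, y, z axes.
In Python, from rig import bot, imaging, finder gives the robot as it stands. The module is installed in compiled form; this text tells all that it offers.
- The arm moves only by the tool play_rows, never from a script. Its argument "motion" is a list that holds one entry, the list of rows, each a list of 6 numbers: the shift along the tool's x, y, z in a scale on which 1.0 is 75 cm, then the turn, a rotation vector about the tool's x, y, z in a scale on which 1.0 is 180 degrees. In form: [[[dx, dy, dz, wx, wy, wz], ...]]. A call has 1 to 8 rows; each row is the pose to reach, as a shift and turn from the pose commanded when the call began, along the tool's axes at that moment; what a row does not reach only later rows make up. A row lasts 1/12 s, in which the tool goes at most 41.7 mm and 7.16 degrees, less where a joint would pass 70% of its speed; a pose out of reach is approached as far as the arm can. A shift or turn number past 1, either way, is cut back to 1. A call with a gripper value outside its range is refused whole. "fingers" is the finger opening in m, from 0 to 0.087, set as the call begins (left out, the last holds). The fingers move at their own pace and stop on an object; the grip force is fixed at half the most. Time passes only in rows, so rows that repeat a pose let the fingers close. It gives the time, the measured TCP pose, the force, the opening and the grip force at its end, in the units of the state.
- bot.read_state(): the state, without advancing time (a new reading comes with each control period).
- imaging.capture(name): name is "scene" or "top"; returns a dict with "frame" (400x640x3 uint8, red, green, blue), "camera_matrix" (3x3 intrinsics, pixels), "R" (3x3) and "t" (3): a world point X has camera coordinates R X + t. Camera axes: x right, y down, z forward; pixel columns grow to the right and rows downward; lengths in m; the calibration is good to about 2 mm. A picture is of the moment at which its call begins. There is no depth.
- bot.hand_in(): hands the job in; it is judged then, once.
Trained networks look in the newest picture that a camera, given by its name, has taken for a name from the list of things; names that differ only in an ending like _2 or _b are one class to them, and where a whole thing is asked for, a point or a joint stands for the part that bears it (a point fixed in the world has none). Each returns a list of dicts, best first, with "confidence" (0 to 1); they miss things now and then, are a little off and sometimes report something else, mostly with a low value. They report only what shows in the picture. A call takes as long as a camera call. They do not tell look-alikes from the thing itself.
- finder.recognise(camera, name): "at" ([x, y, z] in m, in world coordinates, good to about 4 mm: the middle of the surface that is visible of it).
- finder.outline_of(camera, name): "pixels" (400x640 bool, what is visible of it).
The state is a dict: "time_s": time; "joint_positions": joint angles; "qvel": joint speeds; "tau": joint torques, N m; "position": TCP position; "tcp_rot": TCP orientation; "force": force on the tool from outside, world axes, zero at the start; "moment": the same for the moment, N m; "opening": opening from 0.0 (shut) to 1.0 (fully open); "grasp_force": force on a finger pad.
Only numpy, scipy, OpenCV 4.12 (cv2) and the standard library are available. Lean on these libraries where they do the work, as an engineer would, in place of code of your own. Each camera call takes 0.05 s, during which the arm holds its last target. There are 200 camera calls.

TASK

The glue has set. Press down the ratchet release on the clamp's sliding jaw and, keeping it pressed, push the jaw all the way back along its bar to the end collar; then push the freed beech-and-walnut block along the board, away from the robot, until it rests against the batten at the back edge. Only press and push with the fingertips: lift nothing, keep the block flat on the board, and leave the other things where they are.

Things in the scene. Friction and masses are not known exactly. Their poses are not given: they have to be found in the camera images.
- clamp_board: Plywood clamp board screwed to the bench, 260 x 335 mm, flat bed 30 mm above the bench. Origin on the bench, under the bar's centre line, in the plane of the fixed jaw's face; x across the bar to the back edge, away from the robot; y along the bar to the fixed jaw (left); z up. It spans x -85 to +175, y -290 to +45 mm. The toothed bar lies in a groove at x = 0, just below the bed
- fixed_jaw (a point): Middle of the upper edge of the fixed jaw's face, 46 mm above the bed, at y = 0 of the clamp board. The fixed jaw is 64 mm wide across the bar and reaches 40 mm behind its face
- batten (a point): A point at mid length on the upper inner edge of the wooden batten, which runs along the whole back edge of the board; 20 mm high above the bed, inner face at x = +160 mm of the clamp board
- collar (a point): Top of the low steel end collar on the bar, where the sliding jaw stops: 34 x 14 mm, 11 mm high above the bed, centred at y = -225 mm of the clamp board
- block: Loose glued-up block, half beech half walnut, 110 mm long (its x), 60 mm wide (its y), 36 mm high, about 170 g; origin at the centre of its underside, axes as the clamp board's at the start. Flat on the bed, squeezed between the jaws by a sprung plate (about 15 N); its ends stand out beyond both sides of the jaws. Square against the batten its origin is at x = +105 mm of the clamp board
- jaw (a joint): Travel of the sliding jaw back along the bar, towards the clamp board's -y, in m: 0 = clamped on the block, 0.092 = fully back against the end collar. It slides with about 3 N of drag. The ratchet stops it moving back unless the release is held down
- release (a joint): Angle of the release lever in rad: 0 = up, pawl in the teeth (sprung to this), 0.22 = fully down; the pawl is clear of the teeth above about 0.15. Holding it down takes about 4 N at the pad, some 8 N at first while the clamp is under load
- release_pad (a point): Centre of the top of the release lever's steel thumb pad, 64 mm above the bench when up, 40 mm across the bar, 38 mm of free length along it. It rises slightly to the rear (the clamp board's -y), where a turned-up lip 16 mm high, its face 18 mm behind this point, lets fingertips on the pad push the jaw back. Fully pressed the point goes 9 mm down and 5 mm back
- jaw_top (a point): Middle of the top of the sliding jaw's casting, 46 mm above the bed, 64 mm wide across the bar, 16 mm thick along it; 80 mm in front of the release pad, with nothing higher than the pad between them
- offcut: Small walnut offcut, 65 x 72 x 20 mm, lying on the board's back right part; origin at the centre of its underside. Leave alone
- tape_measure: Tape measure, 80 x 80 x 38 mm, lying on the board's back right corner; origin at the centre of its underside. Leave alone
- glue_bottle: Glue bottle standing on the bench left of the board, 65 mm across, 212 mm high; origin at the centre of its underside. Leave alone
- spring_clamp: Spring clamp, 130 x 94 x 29 mm, lying on the bench left of the board; origin at the centre of its underside. Leave alone
Mind the look-alikes: they are no part of the job. There is more than one size of the block; the job needs the smaller.

How it is judged:
By the outcome, as a careful person would: the job done as asked, in the order asked, and still so for the second after the job is handed in, with the robot touching nothing.
It also fails if it takes over 48 s, if anything falls off the work surface, if the arm or the gripper's body presses on something with over 40 N, if the wrist force passes 120 N, or if a joint passes its speed limit or range.

## Working session

There is one attempt and no reset: what is moved stays moved. The work goes in short steps, Python scripts to look and compute and a tool call to move; the robot and the scene stay as the last step left them, time stands still between calls to the robot, and variables do not carry over. Pictures are saved under pics/ and viewed, at most 13 in all, crops included, and the job is handed in when it is done.

Besides the shell and the picture viewer there is one more tool, called as name(argument=value, ...) on one line, values as JSON. play_rows: Moves the arm, as the interface text tells. Its arguments: {"type":"object","properties":{"motion":{"type":"array"},"fingers":{"type":"number"}},"required":["motion"]}

```bash
mkdir -p pics; python3 - <<'E'
from rig import bot, imaging, finder
import cv2, numpy as np
s=bot.read_state(); print(s['time_s'],s['position'],np.round(s['tcp_rot'],3),s['force'],s['opening'])
for c in ['scene','top']:
    d=imaging.capture(c); cv2.imwrite(f'pics/{c}0.png',d['frame'][:,:,::-1])
    print(c,d['camera_matrix'].tolist(),np.round(-d['R'].T@d['t'],3),np.round(d['R'],3).tolist())
    for n in ['clamp_board','fixed_jaw','batten','collar','block','jaw','release','release_pad','jaw_top','offcut','tape_measure','glue_bottle','spring_clamp']:
        try: print(n,[(round(r['confidence'],2),np.round(r['at'],3).tolist()) for r in finder.recognise(c,n)][:3])
        except Exception as e: print(n,e)
E
```

```text
0.0 [ 0.22638186 -0.58180579  0.23857403] [[ 0.932  0.362 -0.   ]
 [ 0.362 -0.932  0.002]
 [ 0.    -0.002 -1.   ]] [-0.08805181 -0.02435539 -0.54237443] 0.9996085743701687
scene [[417.18707602745184, 0.0, 321.7172368320727], [0.0, 417.18707602745184, 202.82721418013944], [0.0, 0.0, 1.0]] [ 0.309 -0.477  0.618] [[0.824, -0.567, -0.013], [-0.368, -0.517, -0.773], [0.431, 0.641, -0.635]]
clamp_board [(0.69, [0.538, 0.01, 0.065])]
fixed_jaw [(0.55, [0.562, -0.066, 0.029])]
batten [(0.6, [0.556, -0.068, 0.034])]
collar [(0.83, [0.558, -0.061, 0.029]), (0.34, [0.542, -0.052, 0.063])]
block [(0.96, [0.843, -0.052, 0.045])]
jaw [(0.89, [0.538, 0.007, 0.067])]
release [(0.75, [0.545, -0.053, 0.063]), (0.4, [0.542, 0.012, 0.064])]
release_pad [(0.89, [0.54, -0.053, 0.064]), (0.31, [0.534, 0.01, 0.065]), (0.26, [0.635, -0.152, 0.069])]
jaw_top [(0.75, [0.536, 0.009, 0.068]), (0.17, [0.513, 0.231, 0.023])]
offcut [(0.88, [0.645, -0.055, 0.049])]
tape_measure [(0.57, [0.635, -0.154, 0.068])]
glue_bottle [(0.6, [0.633, 0.221, 0.102])]
spring_clamp [(0.81, [0.512, 0.232, 0.025])]
top [[406.18301737
[... 155 characters left out ...]
2, -0.06], [0.06, -0.003, -0.998]]
clamp_board [(0.72, [0.584, -0.02, 0.027])]
fixed_jaw [(0.66, [0.586, -0.015, 0.027]), (0.61, [0.537, 0.073, 0.067])]
batten [(0.66, [0.587, -0.021, 0.031])]
collar [(0.89, [0.59, -0.019, 0.03])]
block [(0.9, [0.535, 0.071, 0.068]), (0.86, [0.852, -0.033, 0.047]), (0.29, [0.549, -0.048, 0.063])]
jaw [(0.84, [0.542, -0.016, 0.066])]
release [(0.81, [0.545, -0.05, 0.062])]
release_pad [(0.76, [0.544, -0.046, 0.06])]
jaw_top [(0.72, [0.546, -0.018, 0.064])]
offcut [(0.65, [0.65, -0.054, 0.051])]
tape_measure []
glue_bottle [(0.96, [0.644, 0.235, 0.141])]
spring_clamp [(0.86, [0.517, 0.233, 0.027]), (0.7, [0.541, -0.052, 0.061]), (0.37, [0.587, -0.021, 0.028])]
```

View pics/scene0.png

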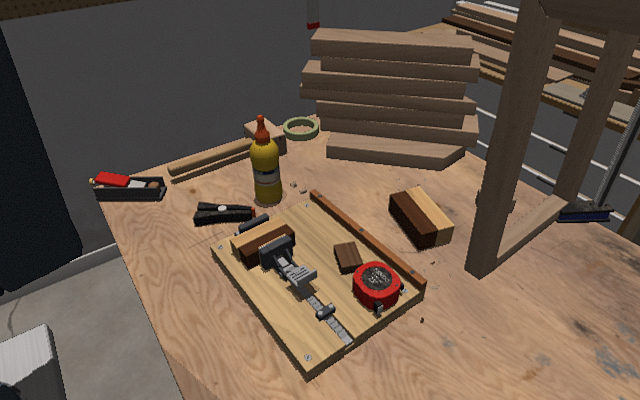

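View pics/top0.png

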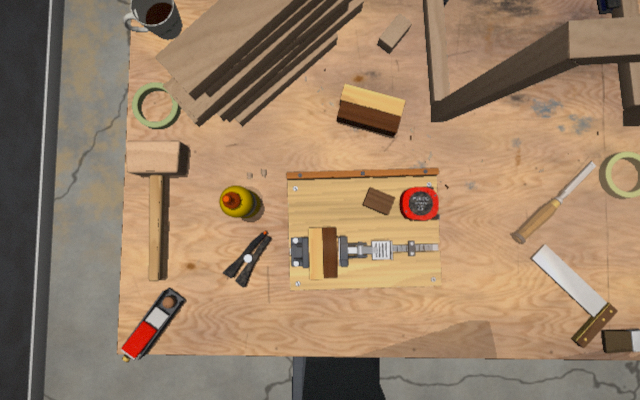

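The top view shows the clamp: fixed jaw at about (299,250), block (323,252), sliding jaw (343,250), pad (381,250) and collar (411,248). The batten is along row 174, and the large look-alike block is off the board at (371,110). I'll enlarge both views to measure points.

```bash
python3 - <<'E'
import cv2
a=cv2.imread('pics/top0.png')[160:300,280:450]; b=cv2.imread('pics/scene0.png')[185:380,200:440]
cv2.imwrite('pics/topc.png',cv2.resize(a,None,fx=4,fy=4,interpolation=cv2.INTER_CUBIC))
cv2.imwrite('pics/scenec.png',cv2.resize(b,None,fx=3,fy=3,interpolation=cv2.INTER_CUBIC))
E
```

```text
(no output)
```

View pics/topc.png

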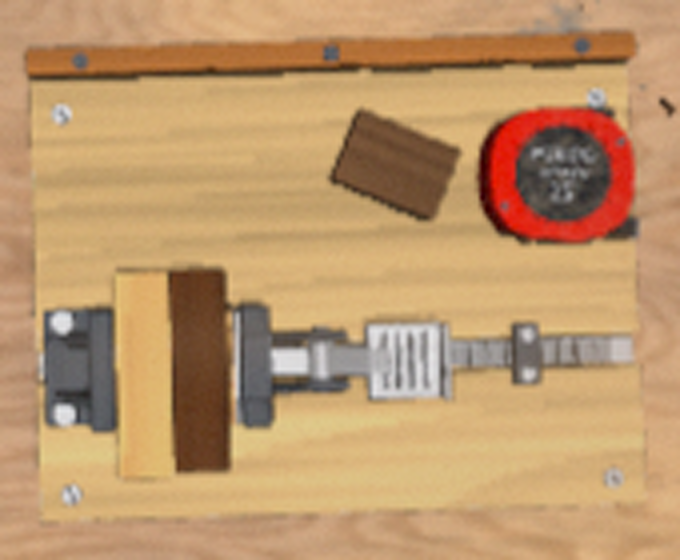

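View pics/scenec.png

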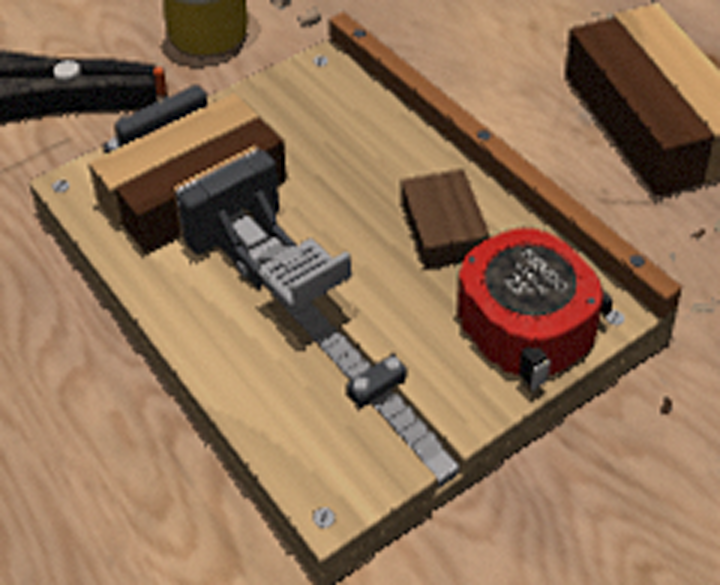

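```bash
cat > h.py <<'E'
from rig import bot, imaging, finder
import cv2, numpy as np
def P(d): return d['camera_matrix']@np.c_[d['R'],d['t']]
def tri(d1,d2,a,b):
    X=cv2.triangulatePoints(P(d1),P(d2),np.array(a,float).T,np.array(b,float).T); return (X[:3]/X[3]).T
def proj(d,X):
    x=np.c_[X,np.ones(len(X))]@P(d).T; return x[:,:2]/x[:,2:]
E
python3 - <<'E'
from h import *
T=imaging.capture('top');S=imaging.capture('scene')
n=dict(FL=((38,519),(32,185)),FR=((645,501),(318,560)),collar=((526,353),(377,380)),sFL=((71,494),(61,186)),sFR=((613,478),(323,517)),sBL=((62,114),(320,61)),sBR=((596,98),(615,317)),
bFR=((228,470),(131,212)),bBR=((224,270),(283,148)),bFL=((121,477),(92,165)),bBL=((116,268),(240,97)),lipB=((450,322),(350,256)),lipF=((447,398),(296,293)),jBR=((270,306),(279,178)))
k=list(n);a=np.array([n[i][0] for i in k])/4+[280,160];b=np.array([n[i][1] for i in k])/3+[200,185]
X=tri(T,S,a,b)
for i,x in zip(k,X): print(i,np.round(x*1000,1))
D=dict(zip(k,X))
# board fit : known pts
from scipy.optimize import least_squares
loc=np.array([[-85,45,30],[-85,-290,30],[0,-225,41]])/1e3
idx=[0,1,2]
def pose(p,L): c,s=np.cos(p[2]),np.sin(p[2]); return np.c_[L[:,0]*c-L[:,1]*s+p[0],L[:,0]*s+L[:,1]*c+p[1],L[:,2]]
f=lambda p: np.r_[(proj(T,pose(p,loc))-a[idx]).ravel(),(proj(S,pose(p,loc))-b[idx]).ravel()]
r=least_squares(f,[.53,.1,0]);p=r.x;print('pose',p,np.degrees(p[2]),np.round(r.fun,1))
c,s=np.cos(p[2]),np.sin(p[2])
for i,x in zip(k,X): dx=x[:2]-p[:2]; print(i,'local',np.round([1e3*(c*dx[0]+s*dx[1]),1e3*(-s*dx[0]+c*dx[1]),1e3*x[2]],1))
q=bot.read_state();print(q['time_s'])
E
```

```text
FL [452.9 140.6  22.5]
FR [ 466.  -193.9   27.1]
collar [ 547.7 -127.    34.7]
sFL [467.2 122.4  28.2]
sFR [ 479.5 -176.3   28.9]
sBL [676.7 130.8  29. ]
sBR [ 689.7 -167.7   29.2]
bFR [484.5  38.6  65.4]
bBR [591.3  40.8  58. ]
bFL [481.7  94.3  61.9]
bBL [592.2  98.5  59.9]
lipB [565.5 -76.6  79.6]
lipF [527.  -76.9  74.1]
jBR [572.8  15.9  61.6]
pose [0.53942136 0.09708286 0.036093  ] 2.067976600433876 [ 0.7  0.1  1.2  0.8  1.2  0.  -0.9 -2.2  0.2  0.4 -0.2 -1.9]
FL local [-84.9  46.6  22.5]
FR local [ -83.8 -288.1   27.1]
collar local [ 2.000e-01 -2.242e+02  3.470e+01]
sFL local [-71.2  28.   28.2]
sFR local [ -69.8 -271.    28.9]
sBL local [138.4  28.7  29. ]
sBR local [ 140.6 -270.    29.2]
bFR local [-57.  -56.4  65.4]
bBR local [ 49.8 -58.1  58. ]
bFL local [-57.8  -0.7  61.9]
bBL local [52.8 -0.5 59.9]
lipB local [  19.8 -174.5   79.6]
lipF local [ -18.7 -173.4   74.1]
jBR local [ 30.5 -82.3  61.6]
1.5
```

Careful with the scale: shifts go in shares of 75 cm and turns go in shares of 180 degrees. That gives: 0.486 m / 0.75 = 0.648, -0.37 m / 0.75 = -0.4933, -71 degrees / 180 = -0.3944.

play_rows(motion=[[[0.648,-0.4933,0.08,0,0,-0.3944],[0.648,-0.4933,0.08,0,0,-0.3944],[0.648,-0.4933,0.08,0,0,-0.3944],[0.648,-0.4933,0.08,0,0,-0.3944],[0.648,-0.4933,0.08,0,0,-0.3944],[0.648,-0.4933,0.08,0,0,-0.3944],[0.648,-0.4933,0.08,0,0,-0.3944],[0.648,-0.4933,0.08,0,0,-0.3944]]], fingers=0)

```text
time_s: 2.17
position: [0.4005, -0.2979, 0.2071]
tcp_rot: [[0.193, 0.981, 0.001], [0.981, -0.193, -0.001], [-0.0, 0.001, -1.0]]
force: [0.7, -0.6, 1.1]
opening: 0.477
grasp_force: 0.0
```

```bash
cat >> h.py <<'E'
def goto(x,y,z,ang):
    "tool-frame shift and turn to the pose: TCP x,y,z, pointing down, tool x at ang degrees"
    from scipy.spatial.transform import Rotation as R
    s=bot.read_state(); M=np.array(s['tcp_rot']); a=np.radians(ang)
    G=np.array([[np.cos(a),np.sin(a),0],[np.sin(a),-np.cos(a),0],[0,0,-1]])
    print('t',s['time_s'],'pos',np.round(s['position'],4),'ang',np.degrees(np.arctan2(M[1,0],M[0,0])).round(2),'F',np.round(s['force'],1),'open',s['opening'])
    print('row',np.round(M.T@(np.array([x,y,z])-s['position']),4),R.from_matrix(M.T@G).as_rotvec(degrees=True).round(2))
E
python3 -c "
from h import *
goto(.5456,-.061,.12,92.2)"
```

```text
t 2.1667 pos [ 0.4005 -0.2979  0.2071] ang 78.87 F [ 0.7 -0.6  1.1] open 0.47696909114997293
row [0.2605 0.0966 0.087 ] [  0.04   0.03 -13.33]
```

Converted, 0.26 m / 0.75 = 0.3467, 0.087 m / 0.75 = 0.116, -13.3 degrees / 180 = -0.0739.

play_rows(motion=[[[0.3467,0.1293,0.116,0,0,-0.0739],[0.3467,0.1293,0.116,0,0,-0.0739],[0.3467,0.1293,0.116,0,0,-0.0739],[0.3467,0.1293,0.116,0,0,-0.0739],[0.3467,0.1293,0.116,0,0,-0.0739],[0.3467,0.1293,0.116,0,0,-0.0739],[0.3467,0.1293,0.116,0,0,-0.0739],[0.3467,0.1293,0.116,0,0,-0.0739]]])

```text
time_s: 2.83
position: [0.5485, -0.0582, 0.1182]
tcp_rot: [[-0.038, 0.999, -0.0], [0.999, 0.038, 0.002], [0.002, 0.0, -1.0]]
force: [-1.1, -0.2, 0.0]
opening: 0.01
grasp_force: 0.0
```

```bash
python3 -c "
from h import *
goto(.5456,-.061,.085,92.2)"
```

```text
t 2.8333 pos [ 0.5485 -0.0582  0.1182] ang 92.18 F [-1.1 -0.2  0. ] open 0.009692947127394944
row [-0.0027 -0.003   0.0331] [ 0.   -0.13 -0.02]
```

Settle just above the pad (fingertip at z = TCP − 17 mm; pad top is about 64–66 mm).

Converted, 0.03 m / 0.75 = 0.04, 0.01 m / 0.75 = 0.0133.

play_rows(motion=[[[-0.004,-0.004,0.0133,0,0,0],[-0.004,-0.004,0.0307,0,0,0],[-0.004,-0.004,0.04,0,0,0],[-0.004,-0.004,0.04,0,0,0]]])

```text
time_s: 3.17
position: [0.5425, -0.0671, 0.0887]
tcp_rot: [[-0.032, 0.999, -0.003], [0.999, 0.032, 0.001], [0.001, -0.003, -1.0]]
force: [-0.6, -0.2, -0.6]
opening: 0.008
grasp_force: 0.0
```

```bash
python3 - <<'E'
from h import *
goto(.5456,-.061,.070,92.2)
a=imaging.capture('top')['frame'][200:300,300:440];b=imaging.capture('scene')['frame'][200:350,240:400]
a=cv2.resize(a,(400,286));b=cv2.resize(b,(400,375))
o=np.zeros((375,800,3),np.uint8);o[:286,:400]=a;o[:,400:]=b
cv2.imwrite('pics/pad.png',o[:,:,::-1])
E
```

```text
t 3.1667 pos [ 0.5425 -0.0671  0.0887] ang 91.83 F [-0.6 -0.2 -0.6] open 0.008047622209313042
row [0.0059 0.0034 0.0187] [-0.16 -0.06 -0.37]
```

View pics/pad.png

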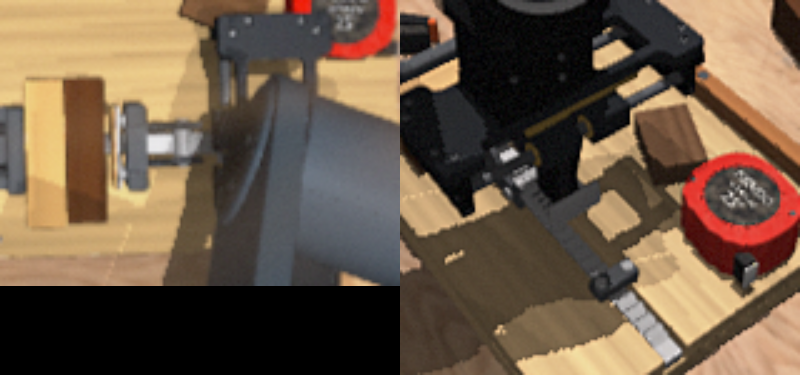

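The gripper hides the pad from both cameras, with the body well above the offcut and tape. I'll let the arm settle and re-read.

play_rows(motion=[[[0,0,0,0,0,0],[0,0,0,0,0,0],[0,0,0,0,0,0]]])

```text
time_s: 3.52
position: [0.5438, -0.0674, 0.0906]
tcp_rot: [[-0.032, 0.999, 0.001], [0.999, 0.032, -0.0], [-0.0, 0.001, -1.0]]
force: [0.5, -0.3, 0.9]
opening: 0.003
grasp_force: 0.0
```

```bash
python3 -c "
from h import *
goto(.5456,-.060,.079,92.2)"
```

```text
t 3.5167 pos [ 0.5438 -0.0674  0.0906] ang 91.82 F [ 0.5 -0.3  0.9] open 0.0025439131779777286
row [0.0074 0.002  0.0116] [ 0.06  0.02 -0.38]
```

Converted, 0.01 m / 0.75 = 0.0133, 0.002 m / 0.75 = 0.0027.

play_rows(motion=[[[0.01,0.0027,0,0,0,0],[0.01,0.0027,0,0,0,0],[0.01,0.0027,0.0053,0,0,0],[0.01,0.0027,0.0107,0,0,0],[0.01,0.0027,0.0133,0,0,0],[0.01,0.0027,0.0133,0,0,0]]])

```text
time_s: 4.02
position: [0.5453, -0.0597, 0.0795]
tcp_rot: [[-0.032, 0.999, -0.0], [0.999, 0.032, -0.0], [-0.0, -0.0, -1.0]]
force: [0.1, 0.5, 2.0]
opening: 0.008
grasp_force: 0.8
```

```bash
python3 -c "
from h import *
goto(.5456,-.060,.070,92.2)"
```

```text
t 4.0167 pos [ 0.5453 -0.0597  0.0795] ang 91.85 F [0.1 0.5 2. ] open 0.00821891068264672
row [-0.0003  0.0002  0.0095] [-0.01  0.01 -0.35]
```

Converted, 0.01 m / 0.75 = 0.0133, 0.008 m / 0.75 = 0.0107.

play_rows(motion=[[[0,0,0.004,0,0,0],[-0.0013,0,0.008,0,0,0],[-0.004,0,0.0107,0,0,0],[-0.0053,0,0.0133,0,0,0],[-0.0053,0,0.0133,0,0,0],[-0.0053,0,0.0133,0,0,0]]])

```text
time_s: 4.52
position: [0.5459, -0.0633, 0.0723]
tcp_rot: [[-0.031, 1.0, 0.002], [1.0, 0.031, 0.0], [0.0, 0.002, -1.0]]
force: [-2.9, 1.5, 19.8]
opening: 0.004
grasp_force: 9.4
```

Converted, -0.056 m / 0.75 = -0.0747, -0.004 m / 0.75 = -0.0053.

play_rows(motion=[[[-0.0053,0,0,0,0,0],[-0.0133,0,0,0,0,0],[-0.024,0,0,0,0,0],[-0.0347,0,0,0,0,0],[-0.0453,0,0,0,0,0],[-0.056,0,0,0,0,0],[-0.0667,0,0,0,0,0],[-0.0747,0,0,0,0,0]]])

```text
time_s: 5.18
position: [0.5482, -0.1195, 0.0723]
tcp_rot: [[-0.031, 1.0, 0.003], [1.0, 0.031, 0.001], [0.001, 0.003, -1.0]]
force: [-1.0, 3.9, 18.5]
opening: 0.009
grasp_force: 8.7
```

Converted, -0.038 m / 0.75 = -0.0507, -0.031 m / 0.75 = -0.0413.

play_rows(motion=[[[-0.008,0,0,0,0,0],[-0.0173,0,0,0,0,0],[-0.0267,0,0,0,0,0],[-0.0347,0,0,0,0,0],[-0.0413,0,0,0,0,0],[-0.0467,0,0,0,0,0],[-0.0507,0,0,0,0,0],[-0.0507,0,0,0,0,0]]])

```text
time_s: 5.85
position: [0.5487, -0.1561, 0.0713]
tcp_rot: [[-0.03, 1.0, 0.001], [1.0, 0.03, 0.003], [0.003, 0.001, -1.0]]
force: [-0.0, 4.9, 12.5]
opening: 0.009
grasp_force: 6.0
```

Converted, -0.01 m / 0.75 = -0.0133, -0.003 m / 0.75 = -0.004.

play_rows(motion=[[[-0.004,0,0,0,0,0],[-0.008,0,0,0,0,0],[-0.0107,0,0.0013,0,0,0],[-0.0133,0,0.0013,0,0,0],[-0.0133,0,0.0013,0,0,0]]])

```text
time_s: 6.27
position: [0.5483, -0.1602, 0.0703]
tcp_rot: [[-0.027, 1.0, -0.001], [1.0, 0.027, 0.012], [0.013, -0.001, -1.0]]
force: [3.7, 20.4, 17.6]
opening: 0.008
grasp_force: 13.8
```

The jaw met the collar, with F_y jumping to 20 N. Release by lifting, keeping slight rearward contact so the jaw isn't dragged forward.

Converted, -0.1 m / 0.75 = -0.1333, -0.03 m / 0.75 = -0.04.

play_rows(motion=[[[0.004,0,-0.008,0,0,0],[0.0053,0,-0.0187,0,0,0],[0.008,0,-0.04,0,0,0],[0.008,0,-0.08,0,0,0],[0.008,0,-0.12,0,0,0],[0.008,-0.0533,-0.1333,0,0,0],[0.008,-0.1067,-0.1333,0,0,0],[0.008,-0.1333,-0.1333,0,0,0]]])

```text
time_s: 6.93
position: [0.4444, -0.163, 0.1691]
tcp_rot: [[-0.032, 0.999, -0.004], [0.999, 0.032, 0.002], [0.002, -0.004, -1.0]]
force: [-1.2, 0.1, -0.7]
opening: 0.004
grasp_force: 0.0
```

```bash
python3 - <<'E'
from h import *
goto(.435,.062,.15,182.2)
goto(.435,.062,.15,2.2)
a=imaging.capture('top')['frame'][160:300,280:450];b=imaging.capture('scene')['frame'][185:380,200:440]
a=cv2.resize(a,(400,329),interpolation=2);b=cv2.resize(b,(400,325),interpolation=2)
o=np.zeros((330,800,3),np.uint8);o[:329,:400]=a;o[:325,400:]=b
cv2.imwrite('pics/after.png',o[:,:,::-1])
E
```

```text
t 6.9333 pos [ 0.4444 -0.163   0.1691] ang 91.86 F [-1.2  0.1 -0.7] open 0.0035311169512470177
row [ 0.2251 -0.002   0.0196] [-6.000e-02 -2.700e-01 -9.034e+01]
t 6.9333 pos [ 0.4444 -0.163   0.1691] ang 91.86 F [-1.2  0.1 -0.7] open 0.0035311169512470177
row [ 0.2251 -0.002   0.0196] [-2.700e-01  6.000e-02  8.966e+01]
```

View pics/after.png

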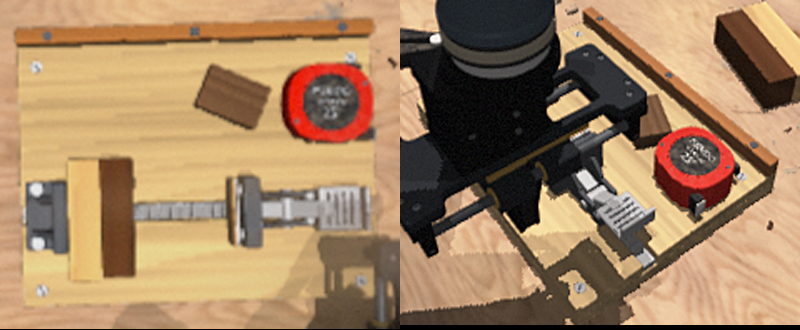

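The view shows the sliding jaw back against the collar at (250–330,210), with the block, offcut and tape unmoved. Next, turn the gripper and go in front of the block.

Converted, 0.225 m / 0.75 = 0.3, 0.02 m / 0.75 = 0.0267, 89.7 degrees / 180 = 0.4983.

play_rows(motion=[[[0.3,0.0067,0.0267,0,0,0.4983],[0.3,0.0067,0.0267,0,0,0.4983],[0.3,0.0067,0.0267,0,0,0.4983],[0.3,0.0067,0.0267,0,0,0.4983],[0.3,0.0067,0.0267,0,0,0.4983],[0.3,0.0067,0.0267,0,0,0.4983],[0.3,0.0067,0.0267,0,0,0.4983],[0.3,0.0067,0.0267,0,0,0.4983]]], fingers=0.02)

```text
time_s: 7.7
position: [0.4463, 0.0635, 0.1483]
tcp_rot: [[0.764, 0.646, -0.001], [0.646, -0.764, 0.001], [0.0, -0.001, -1.0]]
force: [0.4, -1.5, -0.4]
opening: 0.228
grasp_force: 0.0
```

```bash
python3 -c "
from h import *
goto(.442,.0615,.12,2.2)"
```

```text
t 7.7 pos [0.4463 0.0635 0.1483] ang 40.22 F [ 0.4 -1.5 -0.4] open 0.2282244040040517
row [-0.0046 -0.0013  0.0283] [-7.000e-02  2.000e-02  3.802e+01]
```

Converted, 0.028 m / 0.75 = 0.0373, -0.001 m / 0.75 = -0.0013, 38 degrees / 180 = 0.2111.

play_rows(motion=[[[-0.0053,-0.0013,0,0,0,0.2111],[-0.0053,-0.0013,0,0,0,0.2111],[-0.0053,-0.0013,0.0133,0,0,0.2111],[-0.0053,-0.0013,0.0267,0,0,0.2111],[-0.0053,-0.0013,0.0373,0,0,0.2111],[-0.0053,-0.0013,0.0373,0,0,0.2111],[-0.0053,-0.0013,0.0373,0,0,0.2111],[-0.0053,-0.0013,0.0373,0,0,0.2111]]])

```text
time_s: 8.37
position: [0.4434, 0.0587, 0.1206]
tcp_rot: [[0.999, 0.042, 0.0], [0.042, -0.999, 0.0], [0.0, -0.0, -1.0]]
force: [0.3, -0.5, -0.4]
opening: 0.23
grasp_force: 0.0
```

```bash
python3 -c "
from h import *
goto(.446,.0615,.058,2.2)"
```

```text
t 8.3667 pos [0.4434 0.0587 0.1206] ang 2.39 F [ 0.3 -0.5 -0.4] open 0.23028215575961758
row [ 0.0027 -0.0027  0.0626] [-0.01 -0.02  0.19]
```

Converted, 0.062 m / 0.75 = 0.0827, 0.056 m / 0.75 = 0.0747.

play_rows(motion=[[[0,-0.004,0.02,0,0,0],[0,-0.004,0.04,0,0,0],[0,-0.004,0.06,0,0,0],[0,-0.004,0.0747,0,0,0],[0,-0.004,0.0827,0,0,0],[0,-0.004,0.0827,0,0,0],[0,-0.004,0.0827,0,0,0]]])

```text
time_s: 8.95
position: [0.4429, 0.0616, 0.059]
tcp_rot: [[0.999, 0.041, 0.0], [0.041, -0.999, 0.0], [0.0, -0.0, -1.0]]
force: [0.6, -0.6, -0.2]
opening: 0.227
grasp_force: 0.0
```

```bash
python3 -c "
from h import *
goto(.475,.0625,.058,2.2)"
```

```text
t 8.95 pos [0.4429 0.0616 0.059 ] ang 2.35 F [ 0.6 -0.6 -0.2] open 0.22682924879214827
row [0.0322 0.0004 0.001 ] [-0.   -0.    0.15]
```

Converted, 0.05 m / 0.75 = 0.0667, 0.001 m / 0.75 = 0.0013.

play_rows(motion=[[[0.0107,0,0.0013,0,0,0],[0.024,0,0.0013,0,0,0],[0.0333,0,0.0013,0,0,0],[0.04,0,0.0013,0,0,0],[0.0467,0,0.0013,0,0,0],[0.0533,0,0.0013,0,0,0],[0.06,0,0.0013,0,0,0],[0.0667,0,0.0013,0,0,0]]])

```text
time_s: 9.62
position: [0.4917, 0.0637, 0.0579]
tcp_rot: [[0.999, 0.041, -0.003], [0.041, -0.999, 0.0], [-0.003, -0.0, -1.0]]
force: [-3.8, -1.2, 3.1]
opening: 0.23
grasp_force: 2.4
```

Converted, 0.048 m / 0.75 = 0.064, 0.042 m / 0.75 = 0.056.

play_rows(motion=[[[0.008,0,0,0,0,0],[0.016,0,0,0,0,0],[0.024,0,0,0,0,0],[0.032,0,0,0,0,0],[0.04,0,0,0,0,0],[0.048,0,0,0,0,0],[0.056,0,0,0,0,0],[0.064,0,0,0,0,0]]])

```text
time_s: 10.28
position: [0.541, 0.0655, 0.0579]
tcp_rot: [[0.999, 0.041, -0.0], [0.041, -0.999, 0.0], [-0.0, -0.0, -1.0]]
force: [-1.5, -0.8, 0.5]
opening: 0.229
grasp_force: 0.8
```

```bash
python3 - <<'E'
from h import *
goto(.575,.0666,.058,2.2)
a=imaging.capture('top')['frame'][160:300,280:450];b=imaging.capture('scene')['frame'][185:380,200:440]
a=cv2.resize(a,(400,329),interpolation=2);b=cv2.resize(b,(400,325),interpolation=2)
o=np.zeros((330,800,3),np.uint8);o[:329,:400]=a;o[:325,400:]=b
cv2.imwrite('pics/push.png',o[:,:,::-1])
E
```

```text
t 10.2833 pos [0.541  0.0655 0.0579] ang 2.32 F [-1.5 -0.8  0.5] open 0.22856375687934632
row [ 0.034   0.0003 -0.0001] [-0.    0.02  0.12]
```

View pics/push.png

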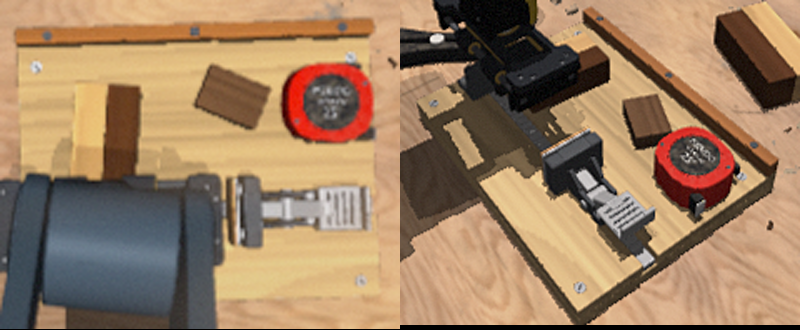

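The block is moving square, its leading edge at row ~85 with the batten at ~43. The rest comes in gently, watching the force.

Converted, 0.033 m / 0.75 = 0.044, 0.02 m / 0.75 = 0.0267.

play_rows(motion=[[[0.0067,0,0,0,0,0],[0.0133,0,0,0,0,0],[0.02,0,0,0,0,0],[0.0267,0,0,0,0,0],[0.032,0,0,0,0,0],[0.0373,0,0,0,0,0],[0.0413,0,0,0,0,0],[0.044,0,0,0,0,0]]])

```text
time_s: 11.05
position: [0.5739, 0.0668, 0.0579]
tcp_rot: [[0.999, 0.041, 0.0], [0.041, -0.999, -0.0], [0.0, 0.0, -1.0]]
force: [-1.3, 0.1, 1.1]
opening: 0.229
grasp_force: 0.9
```

Converted, 0.006 m / 0.75 = 0.008, 0.004 m / 0.75 = 0.0053.

play_rows(motion=[[[0.0027,0,0,0,0,0],[0.0053,0,0,0,0,0],[0.008,0,0,0,0,0],[0.008,0,0,0,0,0]]])

```text
time_s: 11.38
position: [0.5781, 0.0671, 0.0579]
tcp_rot: [[0.999, 0.041, -0.003], [0.041, -0.999, -0.0], [-0.003, -0.0, -1.0]]
force: [-4.4, -0.7, 3.8]
opening: 0.227
grasp_force: 2.3
```

Converted, 0.004 m / 0.75 = 0.0053, 0.003 m / 0.75 = 0.004.

play_rows(motion=[[[0.0027,0,0,0,0,0],[0.004,0,0,0,0,0],[0.0053,0,0,0,0,0],[0.0053,0,0,0,0,0]]])

```text
time_s: 11.72
position: [0.5782, 0.0672, 0.0577]
tcp_rot: [[0.999, 0.041, -0.012], [0.041, -0.999, -0.0], [-0.012, -0.0, -1.0]]
force: [-10.8, -1.7, 9.0]
opening: 0.232
grasp_force: 5.3
```

Seated: no further motion and 11 N. Back off, then rise clear.

Converted, -0.15 m / 0.75 = -0.2, -0.05 m / 0.75 = -0.0667.

play_rows(motion=[[[-0.0133,0,0,0,0,0],[-0.04,0,0,0,0,0],[-0.08,0,0,0,0,0],[-0.12,0,-0.0267,0,0,0],[-0.16,0,-0.0667,0,0,0],[-0.1867,0,-0.12,0,0,0],[-0.2,0,-0.16,0,0,0],[-0.2,0,-0.1867,0,0,0]]])

```text
time_s: 12.38
position: [0.4324, 0.0613, 0.2008]
tcp_rot: [[0.999, 0.041, 0.003], [0.041, -0.999, -0.0], [0.003, 0.0, -1.0]]
force: [0.7, 1.0, 0.4]
opening: 0.226
grasp_force: 0.0
```

Converted, 0.22 m / 0.75 = 0.2933, 0.2 m / 0.75 = 0.2667.

play_rows(motion=[[[0,0.0533,0,0,0,0],[0,0.1067,0,0,0,0],[0,0.16,0,0,0,0],[0,0.2133,0,0,0,0],[0,0.2667,0,0,0,0],[0,0.2933,0,0,0,0],[0,0.2933,0,0,0,0],[0,0.2933,0,0,0,0]]])

```text
time_s: 13.05
position: [0.4434, -0.1604, 0.1982]
tcp_rot: [[0.999, 0.037, 0.002], [0.037, -0.999, -0.001], [0.002, 0.001, -1.0]]
force: [-0.6, -0.2, 0.3]
opening: 0.233
grasp_force: 0.0
```

```bash
python3 - <<'E'
from h import *
s=bot.read_state();print(s['time_s'],s['position'],s['force'],s['qvel'])
a=imaging.capture('top')['frame'][160:300,280:450]
cv2.imwrite('pics/end.png',cv2.resize(a,None,fx=4,fy=4,interpolation=2)[:,:,::-1])
E
```

```text
13.05 [ 0.44342713 -0.16035485  0.19821154] [-0.60503688 -0.16502575  0.34709281] [ 2.48366761 -0.48096546  2.38823646  0.2056895   0.96876971  0.09511533]
```

View pics/end.png

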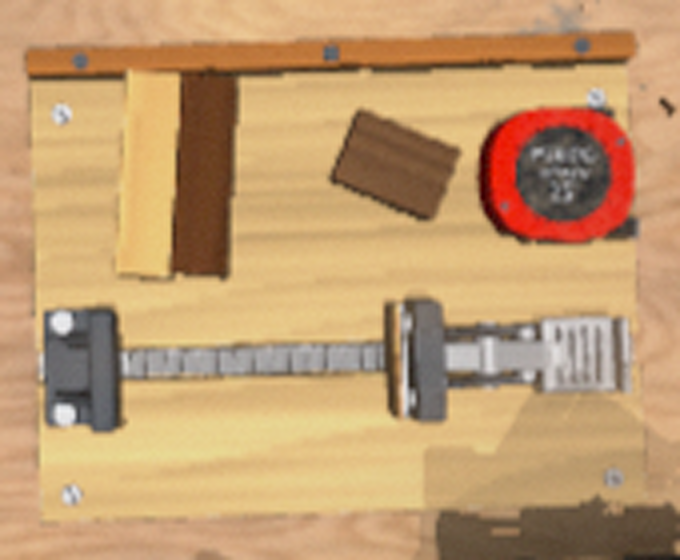

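The jaw is at the collar and the block is at the batten, but its sides look turned a few degrees clockwise. I'll measure it.

```bash
python3 - <<'E'
from h import *
T=imaging.capture('top');f=T['frame'];old=cv2.imread('pics/top0.png')[:,:,::-1]
# back-project to plane z=0.066 (block top), rectified at 0.25 mm/px over board region, measure edges by gradient
Pm=P(T)
def H(z,x0,y0,k): # maps rect (u->-y, v->-x) to image
    A=np.array([[0,-k,x0],[-k,0,y0],[0,0,z],[0,0,1]]); return Pm@A
k=.0005
for nm,im,vr in(('old',old,(480,590)),('new',f,(600,690))):
    r=cv2.warpPerspective(im,np.linalg.inv(H(.066,.74,.15,k)),(300,560),flags=cv2.INTER_CUBIC)
    g=np.abs(cv2.Sobel(cv2.GaussianBlur(r,(0,0),2).astype(np.float32),cv2.CV_32F,1,0)).sum(2)
    sal=[]
    for lo,hi in((.105,.085),(.075,.055),(.050,.028)):
        a,b=int((.15-lo)/k),int((.15-hi)/k); rows=np.arange(int((.74-(vr[1]/1e3-.01))/k),int((.74-(vr[0]/1e3+.01))/k))
        w=g[rows][:,a:b]; c=a+w.argmax(1); x=.74-rows*k; y=.15-c*k
        m=np.ones(len(x),bool)
        for _ in range(4): p=np.polyfit(x[m],y[m],1); m=abs(np.polyval(p,x)-y)<.002
        print(nm,'edge y at x=.64:',np.polyval(p,.64).round(4),'yaw',np.degrees(np.arctan(p[0])).round(2),m.mean())
E
```

```text
old edge y at x=.64: 0.1015 yaw 1.58 1.0
old edge y at x=.64: 0.0735 yaw 2.14 1.0
old edge y at x=.64: 0.0265 yaw -4.76 0.7944444444444444
new edge y at x=.64: 0.0974 yaw -2.91 0.8714285714285714
new edge y at x=.64: 0.0689 yaw -3.17 1.0
new edge y at x=.64: 0.0377 yaw -2.9 1.0
```

The block is turned −5°, so only its back-left corner touches the batten. I'll close the fingers and nudge the right part of the front face to square it.

Converted, -0.2 m / 0.75 = -0.2667, -0.16 m / 0.75 = -0.2133.

play_rows(motion=[[[0.0533,-0.0533,0,0,0,0],[0.1067,-0.1067,0,0,0,0],[0.12,-0.16,0,0,0,0],[0.12,-0.2133,0,0,0,0],[0.12,-0.2667,0,0,0,0],[0.12,-0.2667,0.0267,0,0,0],[0.12,-0.2667,0.0533,0,0,0],[0.12,-0.2667,0.0533,0,0,0]]], fingers=0)

```text
time_s: 13.82
position: [0.5209, 0.0486, 0.1553]
tcp_rot: [[0.999, 0.047, -0.007], [0.047, -0.999, 0.001], [-0.007, -0.001, -1.0]]
force: [-0.1, 0.8, -0.1]
opening: 0.003
grasp_force: 0.0
```

```bash
python3 -c "
from h import *
goto(.535,.045,.058,2.2)"
```

```text
t 13.8167 pos [0.5209 0.0486 0.1553] ang 2.67 F [-0.1  0.8 -0.1] open 0.003424289775196374
row [0.0145 0.0044 0.0972] [-0.07  0.39  0.47]
```

Converted, 0.096 m / 0.75 = 0.128, 0.085 m / 0.75 = 0.1133.

play_rows(motion=[[[0.0067,0,0.04,0,0,0],[0.0067,0,0.08,0,0,0],[0.0067,0,0.1133,0,0,0],[0.0067,0,0.128,0,0,0],[0.0067,0,0.128,0,0,0],[0.0067,0,0.128,0,0,0]]])

```text
time_s: 14.32
position: [0.5295, 0.045, 0.0624]
tcp_rot: [[0.999, 0.041, -0.0], [0.041, -0.999, 0.0], [-0.0, -0.0, -1.0]]
force: [-0.2, 0.3, 0.5]
opening: 0.01
grasp_force: 0.0
```

```bash
python3 -c "
from h import *
goto(.578,.045,.058,2.2)"
```

```text
t 14.3167 pos [0.5295 0.045  0.0624] ang 2.33 F [-0.2  0.3  0.5] open 0.009647304773244703
row [0.0485 0.002  0.0044] [-0.    0.    0.13]
```

Converted, 0.052 m / 0.75 = 0.0693, 0.01 m / 0.75 = 0.0133.

play_rows(motion=[[[0.0133,0.0027,0.0053,0,0,0],[0.0293,0.0027,0.0053,0,0,0],[0.0453,0.0027,0.0053,0,0,0],[0.056,0.0027,0.0053,0,0,0],[0.0613,0.0027,0.0053,0,0,0],[0.0653,0.0027,0.0053,0,0,0],[0.0693,0.0027,0.0053,0,0,0],[0.0693,0.0027,0.0053,0,0,0]]])

```text
time_s: 14.98
position: [0.5793, 0.0451, 0.0582]
tcp_rot: [[0.999, 0.041, -0.005], [0.041, -0.999, -0.0], [-0.005, -0.0, -1.0]]
force: [-3.8, -1.0, 5.1]
opening: 0.005
grasp_force: 3.3
```

play_rows(motion=[[[0.0027,0,0,0,0,0],[0.0053,0,0,0,0,0],[0.0067,0,0,0,0,0],[0.0067,0,0,0,0,0]]])

```text
time_s: 15.32
position: [0.5795, 0.0452, 0.058]
tcp_rot: [[0.999, 0.042, -0.015], [0.042, -0.999, -0.0], [-0.015, -0.0, -1.0]]
force: [-11.7, -3.0, 11.8]
opening: 0.007
grasp_force: 7.3
```

Converted, -0.15 m / 0.75 = -0.2, -0.14 m / 0.75 = -0.1867.

play_rows(motion=[[[-0.0133,0,0,0,0,0],[-0.04,0,0,0,0,0],[-0.08,0,0,0,0,0],[-0.12,0,-0.0267,0,0,0],[-0.16,0,-0.0667,0,0,0],[-0.1867,0,-0.12,0,0,0],[-0.2,0,-0.16,0,0,0],[-0.2,0,-0.1867,0,0,0]]])

```text
time_s: 15.98
position: [0.4338, 0.0397, 0.2003]
tcp_rot: [[0.999, 0.04, 0.0], [0.04, -0.999, 0.0], [0.0, -0.0, -1.0]]
force: [1.1, -0.6, 0.1]
opening: 0.006
grasp_force: 0.0
```

Converted, 0.22 m / 0.75 = 0.2933, 0.04 m / 0.75 = 0.0533.

play_rows(motion=[[[0,0.0533,0,0,0,0],[0,0.1067,0,0,0,0],[0,0.16,0,0,0,0],[0,0.2133,0,0,0,0],[0,0.2667,0,0,0,0],[0,0.2933,0,0,0,0],[0,0.2933,0,0,0,0],[0,0.2933,0,0,0,0]]])

```text
time_s: 16.65
position: [0.4453, -0.1815, 0.1979]
tcp_rot: [[0.999, 0.038, 0.001], [0.038, -0.999, 0.0], [0.001, -0.0, -1.0]]
force: [-0.6, 1.1, 0.8]
opening: 0.008
grasp_force: 0.0
```

```bash
python3 - <<'E'
from h import *
T=imaging.capture('top');f=T['frame'];Pm=P(T);k=.0005
A=np.array([[0,-k,.74],[-k,0,.15],[0,0,.066],[0,0,1]])
r=cv2.warpPerspective(f,np.linalg.inv(Pm@A),(300,560),flags=cv2.INTER_CUBIC)
g=np.abs(cv2.Sobel(cv2.GaussianBlur(r,(0,0),2).astype(np.float32),cv2.CV_32F,1,0)).sum(2)
for lo,hi in((.107,.085),(.08,.055),(.052,.028)):
    a,b=int((.15-lo)/k),int((.15-hi)/k); rows=np.arange(int(.06/k),int(.13/k)); c=a+g[rows][:,a:b].argmax(1)
    x=.74-rows*k;y=.15-c*k;m=np.ones(len(x),bool)
    for _ in range(4): p=np.polyfit(x[m],y[m],1); m=abs(np.polyval(p,x)-y)<.002
    print(np.polyval(p,.64).round(4),np.degrees(np.arctan(p[0])).round(2),m.mean())
cv2.imwrite('pics/end2.png',cv2.resize(f[160:300,280:450],None,fx=4,fy=4,interpolation=2)[:,:,::-1])
E
```

```text
0.0972 -3.18 0.8928571428571429
0.069 -3.07 1.0
0.0377 -2.84 1.0
```

View pics/end2.png

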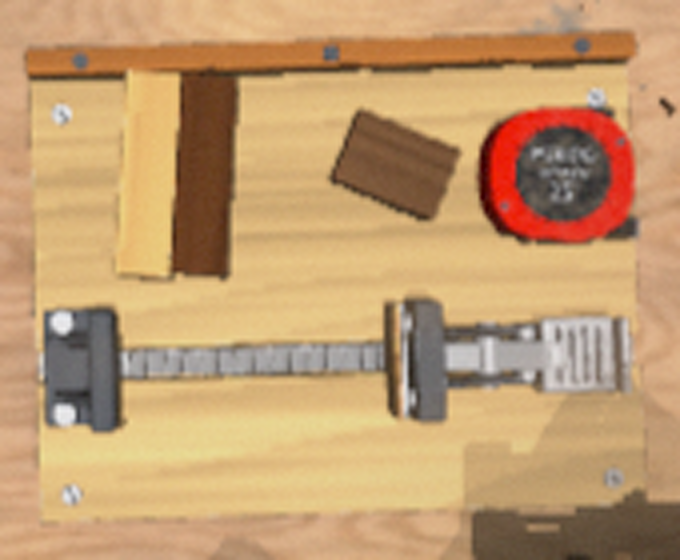

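```bash
python3 - <<'E'
from h import *
T=imaging.capture('top');S=imaging.capture('scene');s=bot.read_state();print(s['time_s'])
def bp(d,uv,z):
    Pm=P(d);H=np.linalg.inv(Pm@np.array([[1,0,0],[0,1,0],[0,0,z],[0,0,1.]]));return cv2.perspectiveTransform(np.array(uv,float).reshape(-1,1,2),H)[:,0]
c=np.array([(128,70),(238,74),(229,277),(118,276)])/4+[280,160]
w=bp(T,c,.066);print('block BL BR FR FL',w.round(4).tolist(), 'sides',np.linalg.norm(np.diff(w,axis=0),axis=1).round(4))
b=np.array([(30,77),(330,71),(630,64)])/4+[280,160];print('batten inner',bp(T,b,.05).round(4).tolist())
pb=np.c_[w,[.066]*4];q=proj(S,pb);print('in scene',q.round(1).tolist())
o=S['frame'][195:285,215:375];t=T['frame'][170:240,300:350]
o=cv2.resize(o,(800,450),interpolation=2);cv2.imwrite('pics/sc3.png',o[:,:,::-1])
E
```

```text
16.8
block BL BR FR FL [[0.6974, 0.0938], [0.696, 0.0348], [0.5874, 0.0386], [0.5873, 0.0976]] sides [0.059  0.1087 0.0591]
batten inner [[0.6947, 0.1475], [0.7, -0.0163], [0.7059, -0.1803]]
in scene [[323.6, 197.4], [339.6, 212.5], [292.8, 232.8], [277.4, 216.3]]
```

View pics/sc3.png

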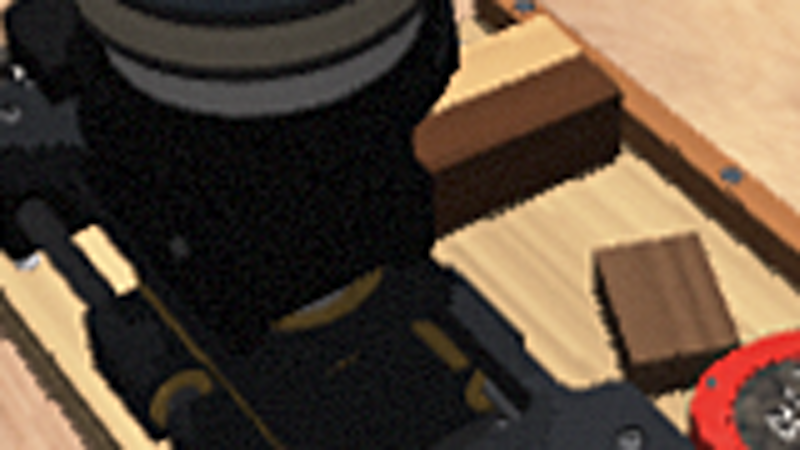

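The block touches the batten at its back-left corner, with about a 3 mm gap at back right. The earlier push built as much downward as forward force, which jammed it on the bed. I'll repeat on the right with a slight upward bias to cancel that.

Converted, -0.22 m / 0.75 = -0.2933, -0.04 m / 0.75 = -0.0533.

play_rows(motion=[[[0.0533,-0.0533,0,0,0,0],[0.1067,-0.1067,0,0,0,0],[0.12,-0.16,0,0,0,0],[0.12,-0.2133,0,0,0,0],[0.12,-0.2667,0,0,0,0],[0.12,-0.2933,0.0533,0,0,0],[0.12,-0.2933,0.1067,0,0,0],[0.12,-0.2933,0.1333,0,0,0]]])

```text
time_s: 17.47
position: [0.5248, 0.0475, 0.0969]
tcp_rot: [[0.999, 0.047, -0.0], [0.047, -0.999, 0.001], [-0.0, -0.001, -1.0]]
force: [0.3, 0.1, -1.1]
opening: 0.007
grasp_force: 0.0
```

Converted, 0.036 m / 0.75 = 0.048, 0.02 m / 0.75 = 0.0267.

play_rows(motion=[[[0,0,0.0267,0,0,0],[0,0,0.048,0,0,0],[0,0,0.048,0,0,0],[0,0,0.048,0,0,0],[0,0,0.048,0,0,0]]])

```text
time_s: 17.88
position: [0.5267, 0.0436, 0.0628]
tcp_rot: [[0.999, 0.042, 0.001], [0.042, -0.999, -0.0], [0.001, 0.0, -1.0]]
force: [0.7, 0.4, 0.7]
opening: 0.005
grasp_force: 0.0
```

```bash
python3 -c "
from h import *
goto(.576,.043,.060,2.0)"
```

```text
t 17.8833 pos [0.5267 0.0436 0.0628] ang 2.39 F [0.7 0.4 0.7] open 0.005104659585750383
row [0.0493 0.0026 0.0029] [ 0.01 -0.07  0.39]
```

Converted, 0.058 m / 0.75 = 0.0773, 0.01 m / 0.75 = 0.0133.

play_rows(motion=[[[0.0133,0.004,0.0027,0,0,0],[0.0333,0.004,0.004,0,0,0],[0.0533,0.004,0.004,0,0,0],[0.0653,0.004,0.004,0,0,0],[0.0693,0.004,0.0033,0,0,0],[0.0733,0.004,0.0027,0,0,0],[0.0773,0.004,0.002,0,0,0],[0.0773,0.004,0.002,0,0,0]]])

```text
time_s: 18.55
position: [0.5794, 0.0417, 0.0603]
tcp_rot: [[0.999, 0.042, -0.011], [0.042, -0.999, -0.001], [-0.011, 0.0, -1.0]]
force: [-8.4, -4.0, 5.3]
opening: 0.006
grasp_force: 4.0
```

Converted, 0.006 m / 0.75 = 0.008, 0.004 m / 0.75 = 0.0053.

play_rows(motion=[[[0.0027,0,-0.0011,0,0,0],[0.0053,0,-0.0021,0,0,0],[0.008,0,-0.0029,0,0,0],[0.008,0,-0.0029,0,0,0]]])

```text
time_s: 18.88
position: [0.5797, 0.0419, 0.0607]
tcp_rot: [[0.999, 0.043, -0.024], [0.043, -0.999, -0.001], [-0.024, -0.0, -1.0]]
force: [-14.3, -6.0, 1.5]
opening: 0.008
grasp_force: 7.0
```

The push is now almost all forward, but there is a 6 N side force. To square up about its back-left corner, the front must also swing right. So I'll move the fingertips right while keeping the press.

Converted, 0.01 m / 0.75 = 0.0133, 0.008 m / 0.75 = 0.0107.

play_rows(motion=[[[0,0.0027,0,0,0,0],[0,0.0053,0,0,0,0],[0,0.008,0,0,0,0],[0,0.0107,0,0,0,0],[0,0.0133,0,0,0,0],[0,0.0133,0,0,0,0]]])

```text
time_s: 19.38
position: [0.5839, 0.0323, 0.0612]
tcp_rot: [[0.999, 0.041, -0.015], [0.041, -0.999, 0.001], [-0.015, -0.001, -1.0]]
force: [-8.8, -4.2, -0.1]
opening: 0.004
grasp_force: 4.5
```

It moved 4 mm forward and 9 mm right, as predicted. Back off and measure.

Converted, -0.15 m / 0.75 = -0.2, -0.14 m / 0.75 = -0.1867.

play_rows(motion=[[[-0.016,0,0,0,0,0],[-0.04,0,0,0,0,0],[-0.08,0,0,0,0,0],[-0.12,0,-0.0267,0,0,0],[-0.16,0,-0.0667,0,0,0],[-0.1867,0,-0.12,0,0,0],[-0.2,0,-0.16,0,0,0],[-0.2,0,-0.1867,0,0,0]]])

```text
time_s: 20.05
position: [0.4383, 0.0268, 0.2054]
tcp_rot: [[0.999, 0.04, 0.001], [0.04, -0.999, 0.0], [0.001, -0.0, -1.0]]
force: [0.1, -0.2, -0.8]
opening: 0.007
grasp_force: 0.0
```

Converted, 0.22 m / 0.75 = 0.2933, 0.04 m / 0.75 = 0.0533.

play_rows(motion=[[[0,0.0533,0,0,0,0],[0,0.1067,0,0,0,0],[0,0.16,0,0,0,0],[0,0.2133,0,0,0,0],[0,0.2667,0,0,0,0],[0,0.2933,0,0,0,0],[0,0.2933,0,0,0,0],[0,0.2933,0,0,0,0]]])

```text
time_s: 20.72
position: [0.4497, -0.1944, 0.2029]
tcp_rot: [[0.999, 0.038, 0.001], [0.038, -0.999, 0.0], [0.001, -0.0, -1.0]]
force: [0.2, 0.8, -0.2]
opening: 0.002
grasp_force: 0.0
```

```bash
python3 - <<'E'
from h import *
T=imaging.capture('top');f=T['frame'];Pm=P(T);k=.0005
A=np.array([[0,-k,.74],[-k,0,.15],[0,0,.066],[0,0,1]])
r=cv2.warpPerspective(f,np.linalg.inv(Pm@A),(300,560),flags=cv2.INTER_CUBIC)
g=np.abs(cv2.Sobel(cv2.GaussianBlur(r,(0,0),2).astype(np.float32),cv2.CV_32F,1,0)).sum(2)
for lo,hi in((.107,.08),(.077,.053),(.05,.022)):
    a,b=int((.15-lo)/k),int((.15-hi)/k); rows=np.arange(int(.06/k),int(.13/k)); c=a+g[rows][:,a:b].argmax(1)
    x=.74-rows*k;y=.15-c*k;m=np.ones(len(x),bool)
    for _ in range(4): p=np.polyfit(x[m],y[m],1); m=abs(np.polyval(p,x)-y)<.002
    print(np.polyval(p,.64).round(4),np.degrees(np.arctan(p[0])).round(2),m.mean())
cv2.imwrite('pics/end3.png',cv2.resize(f[160:300,280:450],None,fx=4,fy=4,interpolation=2)[:,:,::-1])
E
```

```text
0.0919 0.77 0.7571428571428571
0.0637 2.15 1.0
0.033 1.57 1.0
```

View pics/end3.png

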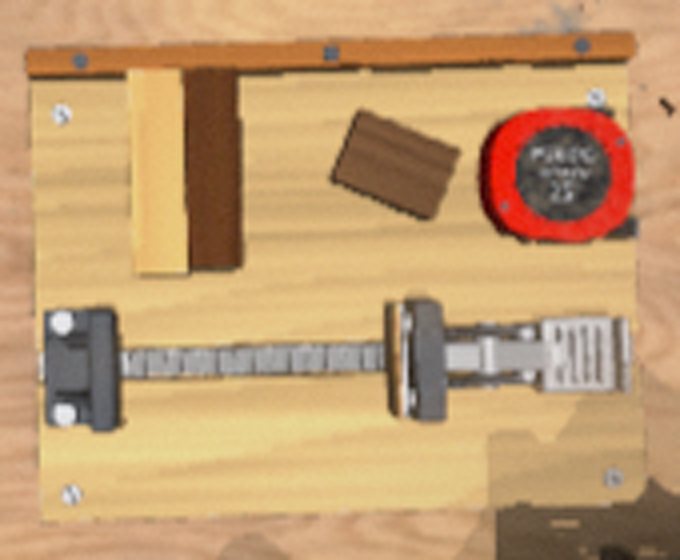

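The block is now square and flush on the batten: yaw 2.15°, the same as at the start. The jaw is at the collar and the other things are unmoved.

```bash
python3 -c "
from rig import bot
print(bot.hand_in())"
```

```text
the job is handed in; nothing more can be done
None
```

I pushed the jaw back to the end collar with the release held down, then pushed the block until it sat square against the batten, and handed the job in at about 21 s; no verdict came back.

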